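Tare the portion scale with an empty tin on it

TASK

Lift the empty open tin out of the rack by its ends, stand it upright on the bare counter and let go, then take it again by its long sides and set it upright on the scale's pan, lengthwise between the two end plates. With the tin resting there, roll the small thumbwheel on the scale's top with a fingertip until the dial's zero mark lies right under the pointer, and leave it so with nothing touching. Leave the two lidded tins, the oil bottle and the pile of trays where they are.

Things in the scene. Friction and masses are not known exactly. Their poses are not given: they have to be found in the camera images.
- tin: the empty tin: an open-topped plain metal box, 64 long (its x) by 40 wide (its y) by 60 mm tall (its z), walls 3 mm, 0.17 to 0.33 kg. Origin: centre of its underside. It stands in one of the rack's three bays, which one varies; its long sides are hemmed in there, its two ends are free
- rack: fixed steel rack: base 84 (its x) by 165 (its y) by 8 mm thick, with four upright partitions 60 long (x), 5 thick and 56 mm high above the base, at y = -76.5, -25.5, 25.5 and 76.5 mm, making three bays 46 mm wide that are open at both x ends. Tins stand in the bays on the base, their long sides along the rack's x. Origin: centre of its underside, on the counter (the counter's top is at height 0)
- lidded_a: bystander in another bay of the rack: a closed tin of the same 64 by 40 mm footprint with a flat lid (67 by 43 mm) and a small knob, 73 mm tall in all. Origin: centre of its underside
- lidded_b: bystander in the remaining bay, the same as the other lidded tin. Origin: centre of its underside
- oil: bystander: a small brown bottle 56 mm across and 110 mm tall, standing on the counter. Origin: centre of its underside
- trays: bystander: a pile of white meal trays, 135 by 195 mm and 48 mm high. Origin: centre of its underside
- scale: fixed portion scale: a white housing 150 (its x) by 300 (its y) mm, its flat top 60 mm above the counter. Origin: centre of its underside. The pan stands above the top at x = 0, y = 95 mm; the round dial under a clear window (108 mm across, 74 mm above the counter) lies at x = 0, y = -15 mm; the thumbwheel is at x = 0, y = -115 mm. Loading the pan turns the pointer, turning the thumbwheel turns the dial under it; the window keeps fingers off both
- pan: the scale's pan: a steel plate 116 (x) by 90 (y) by 6 mm on a spring, axes parallel to the scale's, with two upright end plates 56 mm high, 56 mm wide in y and 4 mm thick, 78 mm apart inside along x. It sinks 1 mm for each 0.215 N (8 to 15 mm under the tin) and comes to rest in about half a second; it can sink at most 21 mm. Origin: middle of the plate's upper face, 88 mm above the counter when empty
- needle_tip (a point): end of the pointer, a dark bar over the dial, 40 mm from the dial's centre. With the pan empty it points along the scale's +x; load turns it clockwise seen from above, 0.1 rad for each mm the pan sinks. Its x axis lies along the pointer
- zero_mark (a point): the dial's zero mark: the one wide dark bar (5 by 13 mm, with a round spot at its inner end) among the thin ticks of the white dial, 40 mm from the dial's centre; its x axis points from the centre through the mark. It starts within 0.3 rad of the scale's +x and stays where the wheel leaves it; it can turn to 2.5 rad clockwise of +x
- wheel_top (a point): topmost point of the thumbwheel's rim, fixed to the scale, 68 mm above the counter. The ribbed wheel is 40 mm across and 16 mm wide, its axle lies along the scale's y inside the housing, and only the upper 8 mm of its rim stand out of the housing's top; the axes are the scale's
- wheel (a joint): angle of the thumbwheel (rad). Dragging the top of the rim towards the scale's +x makes it grow and turns the dial clockwise seen from above, half as fast (1 mm along the rim = 0.05 rad of the wheel = 0.025 rad of the dial); +x is always the way needed once the tin is on. It turns stiffly (0.6 N at the rim) and stays where it is left; range -1.2 to 5.0
Not all that is in view belongs to the job. What is shaped like the tin but pink or turquoise is not meant.

How it is judged (in metres and radians):
On the way, in this order (a step that is already met when the one before it is completed fails the run):
1. the tin stands upright on the bare counter, let go (height (world z) of tin below 0.004 m and angle between tin's own z axis and vertical below 0.1 rad and contact force between tin and the fingers below 0.1 N and linear speed of tin below 0.02 m/s), for 0.2 s.
2. the tin rests upright on the pan, lengthwise between the end plates, let go (horizontal distance between tin and pan below 0.02 m and angle between the x axis of tin and the x axis of pan, either way round below 0.25 rad and angle between tin's own z axis and vertical below 0.1 rad and contact force between tin and pan above 1 N and contact force between tin and the fingers below 0.1 N and linear speed of tin below 0.02 m/s), for 0.3 s.
3. the zero mark lies under the pointer (angle between the x axis of needle_tip and the x axis of zero_mark, either way round below 0.09 rad), for 0.2 s.
At the end, for the whole second after the job is handed in: The tin rests upright (within 0.1 rad) and still on the pan, its centre within 20 mm of the pan's and its length within 0.25 rad of the pan's x; the zero mark is within 0.09 rad of the pointer (about 3.5 mm at its tip); the wheel is at rest (angle between the x axis of needle_tip and the x axis of zero_mark, either way round below 0.09 rad and horizontal distance between tin and pan below 0.02 m and angle between the x axis of tin and the x axis of pan, either way round below 0.25 rad and angle between tin's own z axis and vertical below 0.1 rad and contact force between tin and pan above 1 N and linear speed of tin below 0.02 m/s and velocity of joint wheel between -0.1 and 0.1 rad/s); the robot touches nothing.
It fails at once if a lidded tin is shifted or lifted by more than 30 mm (distance of any of lidded_a, lidded_b from where it was at the start of the episode above 0.03 m).
It fails at once if the oil bottle or the trays are shifted by more than 30 mm (distance of any of oil, trays from where it was at the start of the episode above 0.03 m).
It also fails if it takes over 72 s, if anything falls off the work surface, if the arm or the gripper's body presses on something with over 40 N, if the wrist force passes 120 N, or if a joint passes its speed limit or range.

ROBOT

A 6-joint arm with a two-finger parallel gripper is mounted at the origin on the work surface. World frame = base frame: x ahead of the robot, y to its left, z up, the work surface at z = 0. Lengths are in mm, angles in rad, forces in N, time in s.
With the tool pointing down it reaches from about 300 to 775 mm from the base axis. Payload 14.6 kg.
Tool frame: the origin (TCP) lies on the centre line of the jaws, within the pads' length; the fingertips stand 19 mm ahead of it and the grasp point (between the pads) is the TCP (bot.tip_reach is the distance from the TCP to the fingertips, in mm); y points along the fingers, x is the direction in which the jaws open and shut, and the axes are right-handed (so a half turn about y gives the same grasp; the last joint's range is limited). The gripper opens to 85 mm and grips with 20 to 120 N. Pads are 22 mm wide; open, the fingers measure 114 mm over their backs; the gripper's body (76 mm by 85 mm) begins 54 mm behind the grasp point. The pads swing forward as they close: fully open they stand 13 mm farther back than shut.
Start: joints at [1.139, 0.3, 1.521, -0, 1.321, -0.067], TCP at [196.216, 513.798, 250.281] pointing down, gripper open.
Joint ranges: [-3.03, 3.03], [-0.79, 2.21], [0.23, 2.52], [-1.04, 4.18], [0, 3.07], [-2.55, 2.55]. Speed limits (rad/s): [2.22, 2.22, 2.57, 3.14, 3.14, 3.14].

INTERFACE

Orientations are given as a unit quaternion [w, x, y, z].
In Python, from rig import bot gives the robot as it stands. Calls block until the motion is done:
- bot.move_to(position, orientation): joint-space move of the TCP to a pose.
- bot.servo_line(position, attitude=None, speed=150, until_force=None): straight line of the TCP; attitude=None keeps the orientation; speed is the mean speed in mm/s. With until_force (N) it stops when the force on the tool has changed by that much, and returns True; else False.
- bot.move_joints(angles): joint-space move.
- bot.move_gripper(opening, grip_force=None): finger opening in mm; grip_force is the grip in N (None keeps the last); returns when the fingers have stopped.
- bot.dwell(seconds).
- bot.ik(position, orientation): joint angles nearest the present ones, or None.
- bot.read_state(): the state.
- bot.read_camera(name): name is "scene" or "top"; returns a dict with "image" (420x560x3 uint8, blue, green, red), "depth" (420x560 float32, mm along the optical axis (not along the pixel's ray), 0 where there is no reading), "fovy" (degrees; the focal length in pixels is half the picture's height over the tangent of half this angle, whatever the lens; pixels are square), "cx", "cy" (the principal point, pixels), "eye" and "attitude" of the camera in the world. Camera axes: x right, y down, z forward; pixel columns grow to the right and rows downward; lengths in mm; the calibration is good to about 2 mm. A picture is of the moment at which its call begins.
A pose or a line that the arm cannot do raises bot.MotionError and nothing moves.
- bot.finish_job(): hands the job in, once; it reports no verdict.
The state is a dict: "clock": time; "joint_positions": joint angles; "qvel": joint speeds; "effort": joint torques, N m; "ee_pos": TCP position; "tool_rot": TCP orientation; "ft_force": force on the tool from outside, world axes, zero at the start; "moment": the same for the moment, N m; "grip_width": finger opening in mm.
Only numpy, scipy, OpenCV 4.12 (cv2) and the standard library are available. Lean on these libraries where they do the work, as an engineer would, in place of code of your own. Each camera call takes 0.05 s, during which the arm holds its last target.

## Working session

There is one attempt and no reset: what is moved stays moved. The work goes in short steps, each a Python script; the robot and the scene stay as the last script left them, time stands still between calls to the robot, and variables do not carry over. Pictures are saved under pics/ and viewed, and the job is handed in when it is done.

```bash
ls; mkdir -p pics
cat > h.py <<'E'
import numpy as np, cv2
from rig import bot
from scipy.spatial.transform import Rotation as R
def rot(q): return R.from_quat([q[1],q[2],q[3],q[0]]).as_matrix()
def quat(M):
    q=R.from_matrix(M).as_quat(); return [q[3],q[0],q[1],q[2]]
def cam(n):
    c=bot.read_camera(n); c['f']=210/np.tan(np.radians(c['fovy'])/2) if c['image'].shape[0]==420 else None
    c['R']=rot(c['attitude']); c['eye']=np.array(c['eye']); return c
def ray(c,u,v): return c['R']@np.array([(u-c['cx'])/c['f'],(v-c['cy'])/c['f'],1.])
def onz(c,u,v,z):
    d=ray(c,u,v); return c['eye']+d*(z-c['eye'][2])/d[2]
def cloud(c):
    v,u=np.mgrid[0:420,0:560]; d=c['depth']
    p=np.stack([(u-c['cx'])/c['f']*d,(v-c['cy'])/c['f']*d,d],-1)@c['R'].T+c['eye']
    p[d==0]=np.nan; return p
def proj(c,P):
    p=c['R'].T@(np.array(P)-c['eye']); return c['cx']+c['f']*p[0]/p[2], c['cy']+c['f']*p[1]/p[2]
E
python3 - <<'E'
from h import *
for n in('scene','top'):
    c=cam(n); cv2.imwrite(f'pics/{n}0.png',c['image']); print(n,c['eye'],c['fovy'],c['cx'],c['cy'],c['R'].round(3).tolist())
    np.save(f'{n}0.npy',c,allow_pickle=True)
s=bot.read_state(); print(s['tool_rot'],rot(s['tool_rot']).round(3).tolist(),s['clock'],s['grip_width'],bot.tip_reach)
E
```

```text
pics
scene [1158.30995482  697.40294549  718.10169031] 43.31298891120501 271.1631921823975 211.21667833208326 [[-0.766, 0.372, -0.525], [0.643, 0.47, -0.605], [0.022, -0.8, -0.599]]
top [ 495.38005853   63.70968173 1154.04077289] 47.52724041968269 277.5045217566475 215.79213710162182 [[0.03, -0.997, 0.074], [-1.0, -0.03, -0.005], [0.007, -0.074, -0.997]]
[-0.58221023  0.58260173  0.40066286 -0.40134242] [[0.357, -0.0, -0.934], [0.934, -0.001, 0.357], [-0.001, -1.0, 0.0]] 0.1 85.34354423488398 19.0
```

View pics/scene0.png

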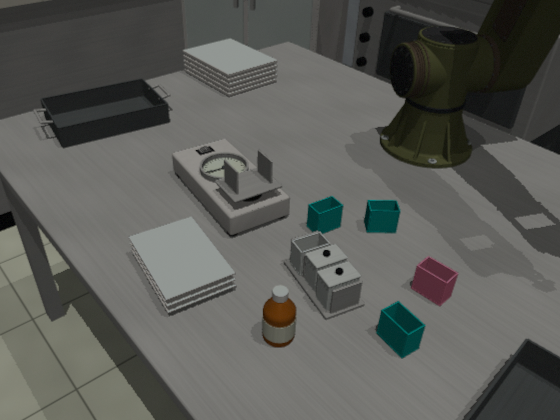

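View pics/top0.png

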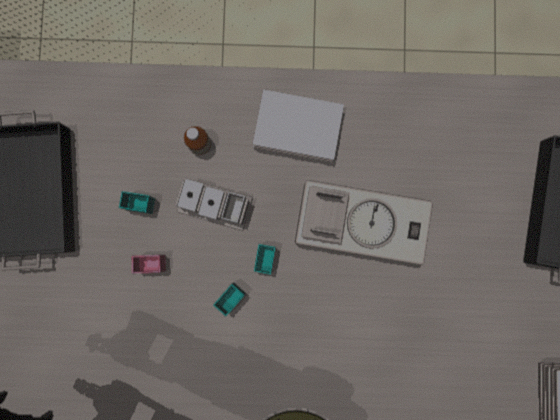

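Candidates for "the tin": the plain grey open box in the rack's right-hand bay at top (235,208) / scene (312,245). The pink box at top (149,264) and the turquoise ones at (136,203), (265,259) and (230,299) are decoys, and the two rack boxes with knobs at (190,195) and (211,203) are lidded. I choose the grey one and check it in a close crop.

Run:
```python
from h import *
c=np.load('top0.npy',allow_pickle=True).item(); s=np.load('scene0.npy',allow_pickle=True).item()
a=cv2.resize(c['image'][165:240,165:265],None,fx=4,fy=4,interpolation=cv2.INTER_CUBIC)
b=cv2.resize(s['image'][225:315,275:370],None,fx=4,fy=4,interpolation=cv2.INTER_CUBIC)
H=max(a.shape[0],b.shape[0]);o=np.zeros((H,a.shape[1]+b.shape[1],3),np.uint8);o[:a.shape[0],:a.shape[1]]=a;o[:b.shape[0],a.shape[1]:]=b
cv2.imwrite('pics/crop0.png',np.clip(o.astype(float)*1.5,0,255).astype(np.uint8))
d=cv2.resize(c['image'][175:270,290:440],None,fx=5,fy=5,interpolation=cv2.INTER_CUBIC)
cv2.imwrite('pics/crop1.png',np.clip(d*1.2,0,255).astype(np.uint8))
P=cloud(c)
np.set_printoptions(linewidth=220,suppress=True)
print('rack z'); print(P[176:232:3,172:258:4,2].round(0).astype(int))
```

```text
rack z
[[ 1 -1 -2  2 -1  1 -1  0  0  0 -1  3 -2  2  1  1 -1  1  2 -2 -3  0]
 [ 3  3 -3  3 71  2 -1  5  0  1 -1 -3  0  1  2  0  2 -1 -1  2 -7  0]
 [ 2 -2 -1 75 72 76 75 11  1 -1 -2  3 -1  4  4  0  4  2 -1  4  2  1]
 [ 1  4  0 75 74 76 75 74 11  8  0  4  2 -2  2 -2  6 -1  1  4  2  0]
 [ 1  4 63 73 74 73 76 70 66 72 72  8  7  3  0  0 -2 -3 -2  3  4  0]
 [-1  1 65 75 74 74 74 76 63 77 72 73 72 10 69  9 -3 -1  3 -2 -1  1]
 [ 0  2 62 74 80 82 74 61 75 73 73 71 75 64 71 47 72  8 -4  0  2  1]
 [ 1  0 73 72 72 71 73 60 79 75 74 74 72 65 59 10 11 34 69  6 -1  0]
 [ 3 64 72 75 75 74 77 67 71 82 82 75 75 66 42 11 14  9 52 51  2  0]
 [ 2 69 71 74 73 75 73 65 74 79 82 74 72 51 26 10  9 12 32 23 -3  2]
 [ 3  1 72 73 75 72 71 72 72 74 74 69 49 72 11 10  8 11 65 10  1  0]
 [-5  2 12  7 71 78 57 75 76 72 76 73 66 70  8 10 15 68 69  5  1 -1]
 [ 1  2  5  5  5  9  9 76 72 76 75 74 62 52 11  8 11 66 61  3 -1  1]
 [-1  2  3  6 -4 11 12  8 75 72 72 72 65 38 14 13 12 47 35  1 -2  0]
 [ 4  1  3  1  0  0  0 -3 11  8  5 58 40 70 13  9 12 64 13  1 -2  0]
 [-3  1 -2  3  1  2 -4  0  1  2  7 12 11  5  8 50 70 64  7  1 -2  0]
 [-1  0  0  5  2  3  1 -2 -1 -2 -1  2  1  9 11  6  8  3  5  0 -1  0]
 [ 2 -2  0 -3 -1  2 -2  2  1 -1 -2  1  2  0  0  8 11  9 -2  3 -4  1]
 [ 3 -1  0 -2  1  2 -3  1  3  4 -3  1  1  0 -2  5  0 -2  0  1  0  2]]
```

```bash
sleep 1
```

```text
(no output)
```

View pics/crop0.png

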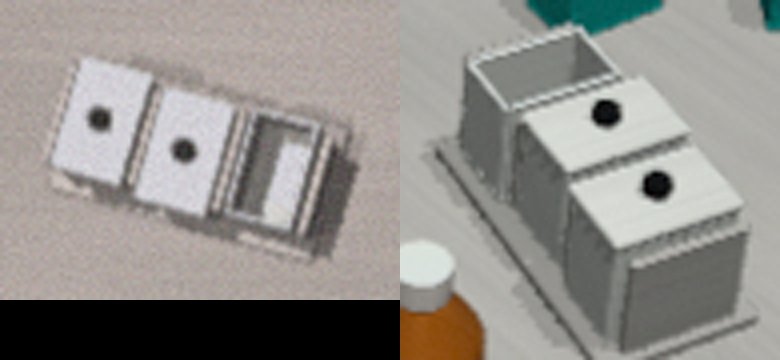

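View pics/crop1.png

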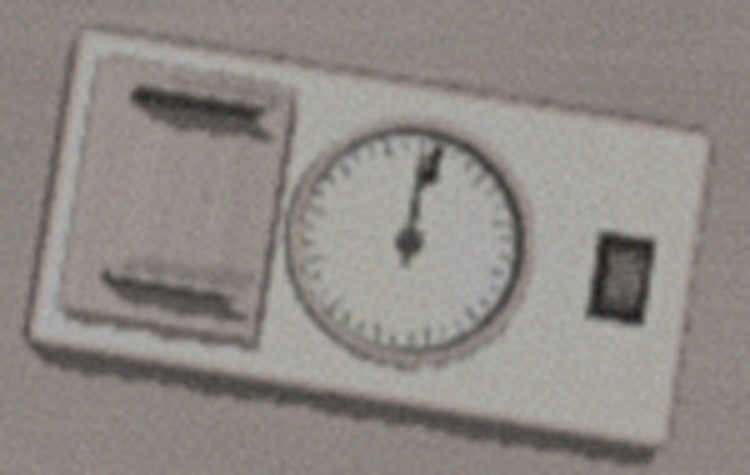

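The crops confirm it: the grey open box in the end bay, with no lid or knob. Next I measure the rack, tin and scale.

Run:
```python
from h import *
np.set_printoptions(linewidth=200,suppress=True,precision=3)
c=np.load('top0.npy',allow_pickle=True).item(); P=cloud(c); Z=cv2.medianBlur(P[...,2].astype(np.float32),3)
def rect(mask,z,box,show=''):
    m=np.zeros(mask.shape,np.uint8); y0,y1,x0,x1=box; m[y0:y1,x0:x1]=mask[y0:y1,x0:x1]
    cs,_=cv2.findContours(m,cv2.RETR_EXTERNAL,cv2.CHAIN_APPROX_NONE)
    for k in sorted(cs,key=cv2.contourArea)[::-1][:2]:
        if cv2.contourArea(k)<60: continue
        W=np.array([onz(c,*p[0],z)[:2] for p in k],np.float32)
        r=cv2.minAreaRect(W); print(show,r, 'px',k.reshape(-1,2).mean(0))
g=cv2.cvtColor(c['image'],cv2.COLOR_BGR2GRAY)
rect(((g>150)).astype(np.uint8),73,(170,235,170,222),'lid')
for t in (130,140,160): rect(((g>t)).astype(np.uint8),73,(170,235,170,222),f'lid{t}')
rect(((Z>4)).astype(np.uint8),8,(170,240,170,260),'rackall')
rect(((Z>35)&(Z<120)).astype(np.uint8),60,(170,275,288,440),'scale')
rect(((Z>81)&(Z<96)).astype(np.uint8),88,(170,275,288,350),'pan')
# hole dark for wheel
rect(((g<85)).astype(np.uint8),60,(210,250,402,428),'slot')
# circle
gg=cv2.GaussianBlur(g,(0,0),1)
h=cv2.HoughCircles(gg[180:265,330:410],cv2.HOUGH_GRADIENT,1,30,param1=100,param2=20,minRadius=18,maxRadius=32)
print(h); 
if h is not None: print(onz(c,h[0,0,0]+330,h[0,0,1]+180,74))
cor=[(252,108),(325,125),(300,232),(225,218)]
Q=np.array([onz(c,165+(u-1.5)/4,165+(v-1.5)/4,68) for u,v in cor]); print(Q,'center',Q.mean(0),[np.linalg.norm(Q[i]-Q[i-1]) for i in range(4)])
print(np.median(g[180:260,300:430]))
# partial: tin rim points
m=(P[...,2]>62)&(P[...,2]<76); m[:, :222]=0; m[:,255:]=0; m[:185]=0;m[232:]=0
r=cv2.minAreaRect(P[m][:,:2].astype(np.float32)); print('rim cloud',r,m.sum())
```

```text
lid130 ((618.2754516601562, 259.9507141113281), (40.051212310791016, 63.33831024169922), 75.54147338867188) px [190.012 194.42 ]
lid130 ((602.6427001953125, 211.47332763671875), (39.138999938964844, 64.40664672851562), 76.32909393310547) px [210.593 202.605]
rackall ((606.0186157226562, 215.94520568847656), (175.884033203125, 85.74005126953125), 76.79798889160156) px [213.309 203.541]
scale ((569.0377197265625, -140.17333984375), (299.29754638671875, 149.6544952392578), 82.0842514038086) px [363.718 222.067]
pan ((582.4793701171875, -47.4493293762207), (89.72747802734375, 115.89076232910156), 82.03588104248047) px [324.632 213.943]
slot ((552.7803955078125, -255.76023864746094), (25.683326721191406, 39.10131072998047), 82.3278579711914) px [413.961 230.333]
[[[40.5 43.5 24.3]]]
[ 564.678 -153.2     74.   ]
[[628.284 174.253  68.   ]
 [619.777 132.154  68.   ]
 [558.039 144.261  68.   ]
 [564.737 187.258  68.   ]] center [592.709 159.481  68.   ] [np.float64(64.86352397570336), np.float64(42.94992328730286), np.float64(62.91453196441446), np.float64(43.516088195237316)]
120.0
rim cloud ((594.9029541015625, 164.01202392578125), (61.25053405761719, 63.9599723815918), 76.43831634521484) 219
```

Sizes agree with the description: scale 299×150 at yaw −7.9°, pan 116×90, tin rim about 64×42 at z=68, yaw about −12°. Next I plan the poses and a free counter spot.

```bash
cat >> h.py <<'E'
TY=np.radians(-12.0); SY=np.radians(-7.92)
SC=np.array([569.0,-140.2]); ex=np.array([np.cos(SY),np.sin(SY)]); ey=np.array([-np.sin(SY),np.cos(SY)])
PAN=np.array([582.3,-46.7]); WHEEL=np.array([553.0,-254.8]); DIAL=np.array([566.5,-154.6])
TIN=np.array([592.7,160.0])
def down(a): return quat(np.array([[np.cos(a),0,-np.sin(a)],[np.sin(a),0,np.cos(a)],[0,-1,0]]))
E
python3 - <<'E'
from h import *
np.set_printoptions(linewidth=200,suppress=True,precision=2)
c=np.load('top0.npy',allow_pickle=True).item(); P=cloud(c)
for n,p in dict(t1=(136,203),t2=(265,259),t3=(230,299),pink=(149,264),oil=(196,138)).items(): print(n,onz(c,*p,30)[:2])
X,Y=480,30
print(proj(c,[X,Y,0]), 'place area max z', np.nanmax(P[(abs(P[...,0]-X)<75)&(abs(P[...,1]-Y)<75)][:,2]))
for n,p,z,a in [('pick',TIN,50,TY),('place',(X,Y),42,SY),('regrip',(X,Y),42,SY+np.pi/2),('pan',PAN,130,SY+np.pi/2),('wheel',WHEEL,87,SY+np.pi/2),('wheelx',WHEEL,87,SY)]:
    for k in (0,-np.pi):
        print(n,k,bot.ik([*p,z],down(a+k)), bot.ik([*p,z+110],down(a+k)) is not None)
E
```

```text
t1 [599.26 393.36]
t2 [476.57  84.53]
t3 [381.3  163.13]
pink [456.85 355.58]
oil [759.5  258.43]
(np.float64(287.89414892047614), np.float64(258.04191294613804)) place area max z 149.40856017646945
pick 0 [ 0.2   0.66  1.49 -0.    0.99  0.41] True
pick -3.141592653589793 None False
place 0 [-0.01  0.44  1.88 -0.    0.82  0.12] True
place -3.141592653589793 None False
regrip 0 [-0.01  0.44  1.88 -0.    0.82 -1.45] True
regrip -3.141592653589793 [-0.01  0.44  1.88 -0.    0.82  1.7 ] True
pan 0 [-0.14  0.5   1.54 -0.    1.1  -1.58] True
pan -3.141592653589793 [-0.14  0.5   1.54 -0.    1.1   1.57] True
wheel 0 [-0.49  0.6   1.49 -0.    1.05 -1.92] True
wheel -3.141592653589793 [-0.49  0.6   1.49 -0.    1.05  1.22] True
wheelx 0 [-0.49  0.6   1.49 -0.    1.05 -0.35] True
wheelx -3.141592653589793 None False
```

Run:
```python
from h import *
q=down(TY)
bot.move_to([*TIN,150],q)
bot.servo_line([*TIN,47],speed=120,until_force=8)
s=bot.read_state(); print(s['ee_pos'],s['ft_force'],s['clock'])
bot.move_gripper(55,40)
s=bot.read_state(); print(s['grip_width'],s['ft_force'],s['clock'])
c=cam('scene'); cv2.imwrite('pics/g1.png',c['image'])
```

```text
[593.12973107 160.1278689   47.84814976] [0.34650124 0.20138815 0.57027579] 3.0583
63.642325628231326 [ 0.54150915 -0.56512614  7.66101179] 3.3917
```

View pics/g1.png

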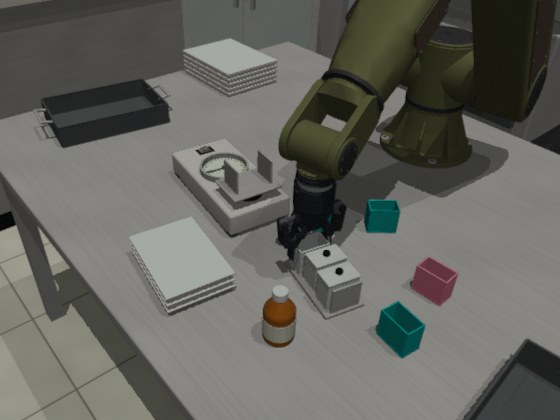

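The gripper straddles the tin at scene (312,235), and the width of 63.6 mm matches its length. Lifting now.

Run:
```python
from h import *
s=bot.read_state(); p=s['ee_pos']
bot.servo_line([p[0],p[1],165],speed=110)
bot.dwell(0.3)
s=bot.read_state(); print(s['grip_width'],s['ft_force'],s['clock'])
c=cam('scene'); cv2.imwrite('pics/g2.png',cv2.resize(c['image'][100:330,200:420],None,fx=2.5,fy=2.5))
```

```text
63.69726941248687 [-0.34292503 -0.14811731 -2.23751969] 4.9667
```

View pics/g2.png

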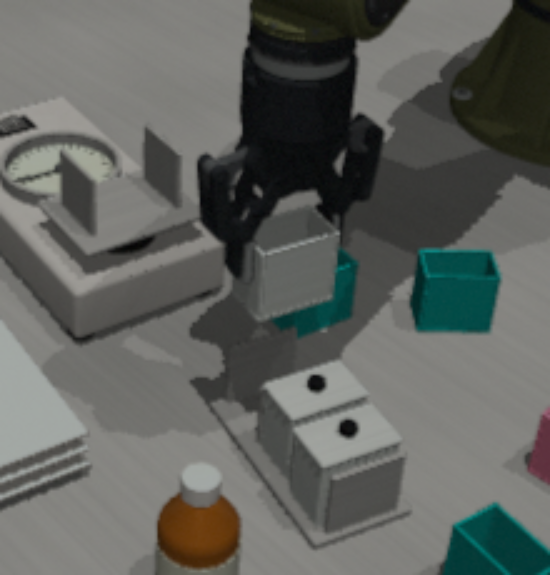

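The tin is out and held upright at scene crop (290,265), with a weight reading of about 2.2 N. Now to the counter.

Run:
```python
from h import *
q=down(SY); X,Y=410,0
bot.move_to([X,Y,120],q)
bot.servo_line([X,Y,52],speed=100)
print(bot.servo_line([X,Y,37],speed=25,until_force=2.5))
s=bot.read_state(); print(s['ee_pos'],s['ft_force'],s['clock'])
bot.move_gripper(85)
bot.servo_line([X,Y,150],speed=150)
# clear view: move away toward regrip yaw
bot.move_to([X-60,Y+150,200],down(SY+np.pi/2))
s=bot.read_state(); print(s['ft_force'],s['clock'])
for n in('scene','top'):
    c=cam(n); cv2.imwrite(f'pics/{n}3.png',c['image']); np.save(f'{n}3.npy',c,allow_pickle=True)
    print(n,proj(c,[X,Y,60]))
```

```text
True
[ 4.10043203e+02 -3.52926986e-02  3.97769003e+01] [-0.66010773  0.456776    3.63149389] 7.325
[ 0.18623633  1.03232435 -0.20787634] 9.6417
scene (np.float64(319.5333831221633), np.float64(176.32827542583848))
top (np.float64(300.96785234440966), np.float64(289.686274108322))
```

View pics/top3.png

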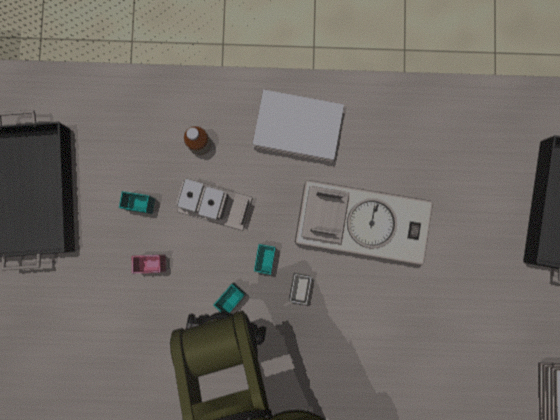

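View pics/scene3.png

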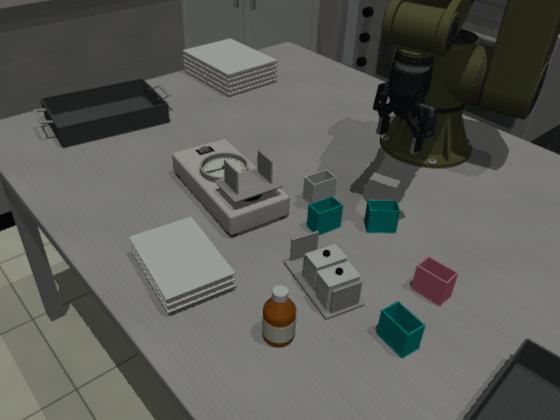

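The tin stands upright on the counter at top (301,289) and scene (320,187), where it was expected. I measure its centre and yaw before the regrip.

Run:
```python
from h import *
c=np.load('top3.npy',allow_pickle=True).item(); P=cloud(c); g=cv2.cvtColor(c['image'],cv2.COLOR_BGR2GRAY)
m=np.zeros(g.shape,np.uint8); m[270:310,285:320]=(P[270:310,285:320,2]>50)
W=P[m>0][:,:2].astype(np.float32); print(cv2.minAreaRect(W),m.sum())
for t in(25,):
    m2=np.zeros_like(m); m2[270:310,285:320]=P[270:310,285:320,2]>t
    cs,_=cv2.findContours(m2,cv2.RETR_EXTERNAL,cv2.CHAIN_APPROX_NONE); k=max(cs,key=cv2.contourArea)
    print(cv2.minAreaRect(np.array([onz(c,*p[0],60)[:2] for p in k],np.float32)))
cv2.imwrite('pics/t3.png',cv2.resize(c['image'][265:315,275:330],None,fx=8,fy=8,interpolation=cv2.INTER_CUBIC))
```

```text
((412.4876403808594, 1.7008895874023438), (40.253910064697266, 64.02179718017578), 81.39613342285156) 133
((413.2107849121094, 2.432476043701172), (41.4652099609375, 65.03852081298828), 81.33636474609375)
```

View pics/t3.png

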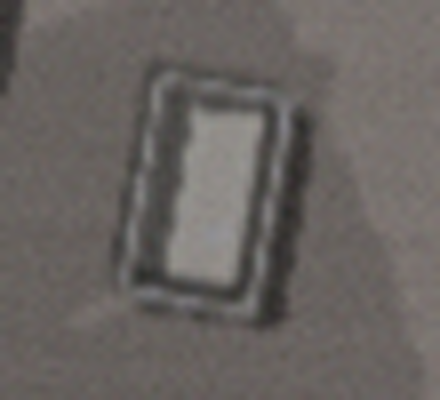

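Run:
```python
from h import *
q=down(SY+np.pi/2); X,Y=410.3,0.8
bot.move_to([X,Y,130],q)
print(bot.servo_line([X,Y,45],speed=100,until_force=8))
bot.move_gripper(30,40)
s=bot.read_state(); print(s['grip_width'],s['ee_pos'],s['clock'])
bot.servo_line([X,Y,200],speed=130)
bot.move_to([580.6,-46.5,215],q)
bot.dwell(0.3)
s=bot.read_state(); print(s['grip_width'],s['ee_pos'],s['ft_force'],s['joint_positions'],s['clock'])
for n in('scene','top'):
    c=cam(n); cv2.imwrite(f'pics/{n}4.png',c['image']); np.save(f'{n}4.npy',c,allow_pickle=True)
c=np.load('scene4.npy',allow_pickle=True).item()
cv2.imwrite('pics/s4c.png',cv2.resize(c['image'][90:250,150:330],None,fx=4,fy=4)[:600])
```

```text
False
39.62210465078359 [410.43752428   0.79780521  45.30156717] 11.9583
39.541509666974434 [580.29243638 -46.27098213 215.42843473] [ 0.32532734 -0.43062479 -2.90001657] [-1.42500785e-01  3.99936701e-01  1.46936182e+00  4.89902220e-05
  1.27170537e+00 -1.57533202e+00] 14.3417
```

View pics/s4c.png

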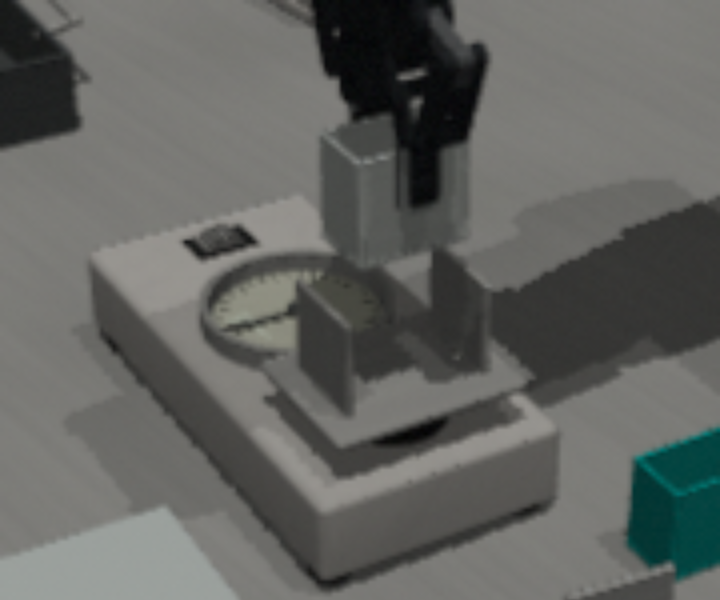

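The tin is held upright above the pan. I check its alignment with the end plates in one camera frame.

Run:
```python
from h import *
np.set_printoptions(linewidth=200,suppress=True,precision=1)
c=np.load('scene4.npy',allow_pickle=True).item(); P=cloud(c)
L=np.stack([(P[...,:2]-PAN)@ex,(P[...,:2]-PAN)@ey,P[...,2]],-1)
def q(m,ax): v=L[m][:,ax]; return m.sum(), np.percentile(v,[2,10,50,90,98]) if m.sum() else None
near=(abs(L[...,0])<70)&(abs(L[...,1])<50)
pl=near&(L[...,2]>105)&(L[...,2]<140)
print('plate +x',q(pl&(L[...,0]>20),0)); print('plate -x',q(pl&(L[...,0]<-20),0))
print('plate+ y',q(pl&(L[...,0]>20),1))
t=near&(L[...,2]>180)&(L[...,2]<222)&(L[...,1]<40)
img=c['image'].astype(int); grey=(img.min(-1)>60)
print('tin x',q(t&grey,0)); print('tin y',q(t&grey,1))
# by depth: +x end face of tin
f=t&grey&(L[...,0]>20); print('face',q(f&(abs(L[...,1])<15),0))
print('tin z',q(near&grey&(L[...,2]>150)&(L[...,2]<260),2))
# top camera
d=np.load('top0.npy',allow_pickle=True).item(); P=cloud(d); L=np.stack([(P[...,:2]-PAN)@ex,(P[...,:2]-PAN)@ey,P[...,2]],-1)
near=(abs(L[...,0])<70)&(abs(L[...,1])<50)
pl=near&(L[...,2]>120)&(L[...,2]<160); print('top plates',q(pl&(L[...,0]>20),0),q(pl&(L[...,0]<-20),0),q(pl,1))
```

```text
plate +x (np.int64(211), array([37.4, 39.4, 40.6, 41.7, 42.3]))
plate -x (np.int64(214), array([-44.6, -43.2, -41.5, -40.1, -39.7]))
plate+ y (np.int64(211), array([-27.9, -21. ,   3.8,  27.2,  29. ]))
tin x (np.int64(629), array([-33.1, -27.1,  12.1,  29.3,  30. ]))
tin y (np.int64(629), array([-18.3, -15.6,  19.2,  21.9,  25.4]))
face (np.int64(136), array([27.6, 28. , 29. , 29.9, 30.6]))
tin z (np.int64(958), array([171.9, 176.7, 202.2, 226.3, 230.6]))
top plates (np.int64(88), array([38.9, 39.2, 40. , 42.7, 43.3])) (np.int64(68), array([-42.7, -42.6, -41.3, -39.1, -38.7])) (np.int64(156), array([-27.3, -23.2,  -0.9,  22.5,  26.6]))
```

Tin and pan agree within about 1 mm in x and y, so I lower it.

Run:
```python
from h import *
X,Y=580.6,-46.5
bot.servo_line([X,Y,140],speed=80)
s=bot.read_state(); print(s['ee_pos'],s['ft_force'])
print(bot.servo_line([X,Y,123.5],speed=25,until_force=6))
bot.dwell(0.3)
s=bot.read_state(); print(s['ee_pos'],s['ft_force'],s['clock'])
bot.move_gripper(62)
bot.dwell(0.7)
bot.move_gripper(85)
bot.servo_line([X,Y,240],speed=120)
bot.move_to([*(WHEEL-60*ex),200],down(SY))
bot.dwell(0.3)
s=bot.read_state(); print(s['ft_force'],s['clock'])
for n in('scene','top'):
    c=cam(n); np.save(f'{n}5.npy',c,allow_pickle=True); cv2.imwrite(f'pics/{n}5.png',c['image'])
a=np.load('scene5.npy',allow_pickle=True).item()['image'][120:250,150:310]; b=c['image'][175:270,290:440]
cv2.imwrite('pics/c5a.png',cv2.resize(a,None,fx=4.5,fy=4.5,interpolation=cv2.INTER_CUBIC)); cv2.imwrite('pics/c5b.png',cv2.resize(b,None,fx=5,fy=5,interpolation=cv2.INTER_CUBIC))
```

```text
[580.88961142 -46.53667553 140.57932454] [-0.16366525  0.19312474 -3.01895484]
False
[580.61621808 -46.52420252 123.60158065] [-0.09486502 -0.37772542  0.20826596] 16.6417
[-0.06622741 -0.93472323 -0.74062208] 20.5667
```

View pics/c5a.png

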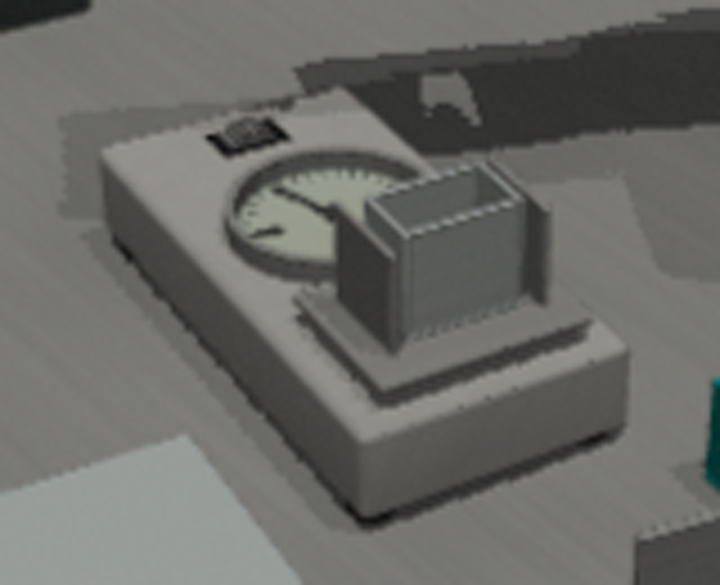

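View pics/c5b.png

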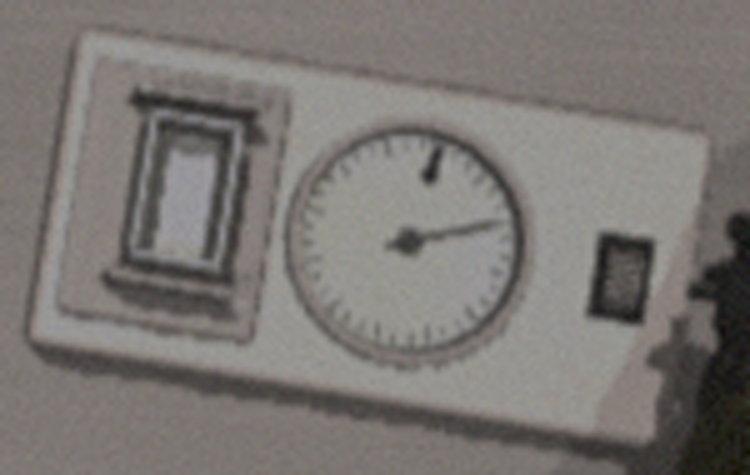

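The tin stands upright and lengthwise between the plates. The pointer tip is at crop (505,221), the hub at (408,241) and the zero mark at (435,162), so the gap is about 1.04 rad, or about 41 mm of rim. First stroke: shut fingers, pad width along the drag.

```bash
cat >> h.py <<'E'
W0=WHEEL-np.array([2.0,0])
def stroke(L,fz=4,start=None):
    q=down(SY+np.pi/2)
    a=W0-ex*L/2; b=W0+ex*L/2
    bot.move_to([*a,105],q); bot.dwell(0.15)
    f0=bot.read_state()['ft_force'].copy() if hasattr(bot.read_state()['ft_force'],'copy') else np.array(bot.read_state()['ft_force'])
    hit=bot.servo_line([*a,84],speed=15,until_force=fz)
    s=bot.read_state(); z=s['ee_pos'][2]; print('hit',hit,s['ee_pos'],np.array(s['ft_force'])-f0)
    if not hit: bot.servo_line([*a,105]); return
    bot.servo_line([*b,z],speed=20)
    s=bot.read_state(); print('end',s['ee_pos'],np.array(s['ft_force'])-f0)
    bot.servo_line([*b,115],speed=60)
def away():
    bot.move_to([*(WHEEL-90*ex-20*ey),190],down(SY+np.pi/2))
def angles(c,tag):
    g=cv2.cvtColor(c['image'],cv2.COLOR_BGR2GRAY)
    cv2.imwrite(f'pics/d{tag}.png',cv2.resize(c['image'][190:258,335:412],None,fx=8,fy=8,interpolation=cv2.INTER_CUBIC))
E
python3 - <<'E'
from h import *
bot.move_gripper(0,30)
stroke(14)
away()
s=bot.read_state(); print(s['ft_force'],s['clock'])
c=cam('top'); np.save('top6.npy',c,allow_pickle=True); angles(c,'6'); cv2.imwrite('pics/s6.png',cam('scene')['image'])
E
```

```text
hit True [ 544.20978437 -253.86895082   86.9482182 ] [ 0.34546676 -0.71290357  5.2729523 ]
end [ 558.0106691  -255.78030979   86.9832122 ] [ 1.93423788 -1.80846074  3.50665722]
[-0.0152483  -0.64383375 -0.28122663] 26.1
```

View pics/d6.png

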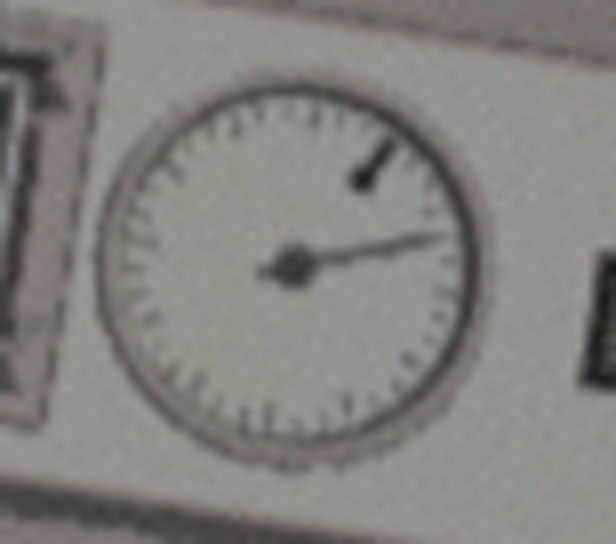

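The stroke turned the dial as computed (14 mm gave 0.345 rad). The mark is now at (377,162) and the pointer tip at (445,236). The gap is about 0.70 rad, so two more 14 mm strokes.

Run:
```python
from h import *
stroke(14); stroke(14)
away(); bot.dwell(0.3)
s=bot.read_state(); print(s['ft_force'],s['clock'])
c=cam('top'); np.save('top7.npy',c,allow_pickle=True); angles(c,'7'); d=cam('scene'); np.save('scene7.npy',d,allow_pickle=True); cv2.imwrite('pics/s7.png',cv2.resize(d['image'][120:250,150:310],None,fx=4.5,fy=4.5,interpolation=cv2.INTER_CUBIC))
```

```text
hit True [ 544.19768828 -253.86688094   86.94340551] [-0.32378917  0.69370748  5.7775757 ]
end [ 558.02572912 -255.79710504   86.98692362] [0.64395895 0.4444343  4.88117911]
hit True [ 544.19644384 -253.86319845   86.96791363] [0.10413808 0.10924409 5.75992399]
end [ 557.97950641 -255.77409563   86.96619389] [ 0.0461181  -0.26051397  4.21142142]
[ 0.35204805  0.09639079 -0.01996855] 33.325
```

View pics/d7.png

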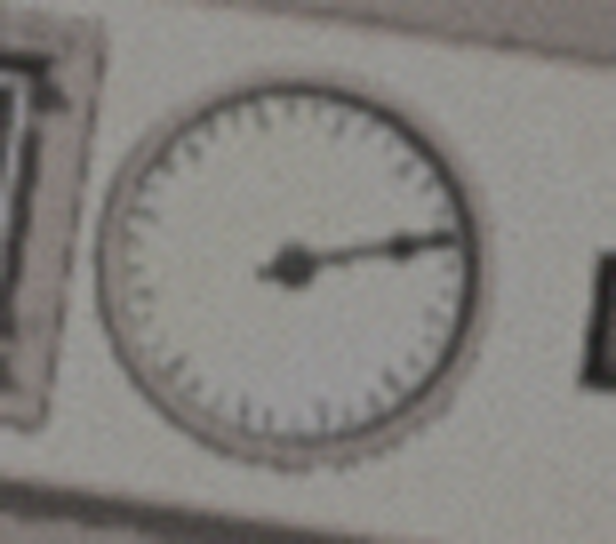

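View pics/s7.png

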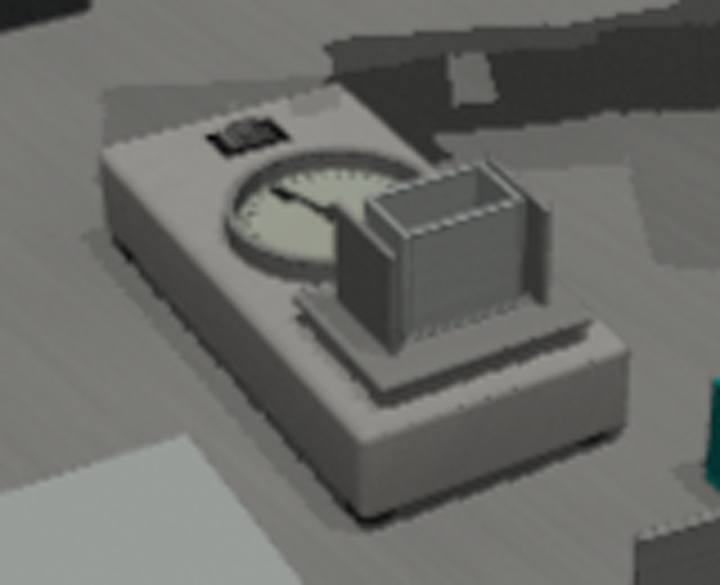

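The mark now lies under the pointer, with the spot at (402,247) and the bar end at (455,240). I do one numeric check by darkness centroids, and check that the bystanders are unmoved.

Run:
```python
from h import *
def cen(f,lo,hi,ang=None,w=0.35):
    c=np.load(f,allow_pickle=True).item(); g=cv2.cvtColor(c['image'],cv2.COLOR_BGR2GRAY).astype(float)
    hub=onz(c,335+(293-3.5)/8,190+(267-3.5)/8,70)[:2]
    v,u=np.mgrid[190:258,335:412]; W=np.array([onz(c,a,b,70)[:2] for a,b in zip(u.ravel(),v.ravel())])-hub
    x=W@ex;y=W@ey; r=np.hypot(x,y); th=np.arctan2(y,x); d=np.clip(105-g[190:258,335:412].ravel(),0,None)
    m=(r>lo)&(r<hi)&(abs(th-ang)<w); return (d[m]*th[m]).sum()/d[m].sum()
print('pointer before (top5)',cen('top5.npy',10,30,-1.05),'top6',cen('top6.npy',10,30,-1.05),'now',cen('top7.npy',10,24,-1.05))
print('mark before',cen('top5.npy',28,44,0,.3),'top6',cen('top6.npy',28,44,-.35,.3),'now',cen('top7.npy',28,44,-1.05))
a=np.load('top3.npy',allow_pickle=True).item()['image'];b=np.load('top7.npy',allow_pickle=True).item()['image']
dd=cv2.absdiff(a,b).max(-1)>40; print('changed px rack',dd[175:232,170:258].sum(),'oil',dd[120:160,180:215].sum(),'trays',dd[85:165,250:350].sum())
c=np.load('top7.npy',allow_pickle=True).item(); P=cloud(c)
m=(P[...,2]>128)&(np.hypot(*(P[...,:2]-PAN).transpose(2,0,1))<60)
L=np.stack([(P[...,:2]-PAN)@ex,(P[...,:2]-PAN)@ey],-1); t=m&(abs(L[...,0])<36)
print('tin in pan',cv2.minAreaRect(L[t].astype(np.float32)))
print(bot.read_state()['ee_pos'],bot.read_state()['clock'])
```

```text
pointer before (top5) -1.2231028753015838 top6 -1.2180911346012997 now -1.2052822557621294
mark before -0.15776416518403835 top6 -0.510618445111366 now -1.2228126419504337
changed px rack 0 oil 0 trays 0
tin in pan ((0.0288848876953125, 0.025541305541992188), (40.40298080444336, 64.4925537109375), 89.53199005126953)
[ 461.29890974 -262.0409966   189.45685911] 33.425
```

Run:
```python
from h import *
bot.finish_job()
```

```text
the job is handed in; nothing more can be done
```

I carried out every step and handed the job in at about 33 s of the 72 s allowed; the hand-in reported no verdict.

- **Tin:** I lifted it from the rack by its ends, stood it upright on the counter and let go. I then took it by its long sides and set it on the pan between the end plates. The last image showed it upright, under 1 mm from the pan's centre and about 0.01 rad off the pan's length.
- **Thumbwheel:** I rolled it with three 14 mm fingertip strokes and saw no slip. The last image put the zero mark at −1.22 rad from the scale's +x and the pointer at −1.21 rad. The gap is about 0.02 rad, against the 0.09 allowed. By-eye readings of the same image ranged up to about 0.03 rad.
- **Bystanders:** Comparing images taken after the tin was on the counter and after the last stroke, the rack with its lidded tins, the oil bottle and the trays showed no changed pixels. I did not run the same comparison against the starting image.
- **At hand-in:** The arm was clear of everything, and the force on the tool was back near zero.

The camera read about 2 mm too far in x against the robot, so I corrected for that at the pan and the wheel. No check failed.

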